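# Make up two lock-fitting kits

## Robot

A 7-joint arm with a two-finger parallel gripper is mounted at the origin on the work surface. World frame = base frame: x ahead of the robot, y to its left, z up, the work surface at z = 0. Lengths are in m, angles in degrees, forces in N, time in s.
With the tool pointing down it reaches from about 0.425 to 0.875 m from the base axis. Payload 4.7 kg.
Tool frame: the origin (TCP) lies between the finger pads; the fingertips stand 8 mm ahead of it and the grasp point (between the pads) lies 11 mm behind it (env.tip_extent is the distance from the TCP to the fingertips, in m); z points along the fingers, y is the line along which they close (so a half turn about z gives the same grasp; the last joint's range is limited). The gripper opens to 87 mm and grips with 3 to 60 N. Pads are 19 mm wide; open, the fingers measure 117 mm over their backs; the gripper's body (75 mm by 190 mm) begins 51 mm behind the grasp point.
Start: joints at [-64.796, 18.392, -4.016, 83.108, 1.295, 78.541, -3.26], TCP at [0.269, 0.592, 0.231] pointing down, gripper open.
Joint ranges: [-163.93, 163.93], [-17.29, 119.83], [-79.2, 71.16], [3.27, 140.29], [-89.18, 269.18], [5.43, 117.66], [-154.24, 154.24]. Speed limits (degrees/s): [147.25, 147.25, 180, 180, 180, 180, 180].

## Interface

Orientations are given as [roll, pitch, yaw] about the fixed x, y, z axes, in that order (R = Rz(yaw) Ry(pitch) Rx(roll)).
In Python, from cell import sensors, vision, workorder, env gives the robot as it stands.
- The arm moves only by the tool drive_tool, never from a script. Its argument "moves" is a list of rows, each an object of numbers: "x", "y", "z": the shift along the tool's x, y, z in mm; "rx", "ry", "rz": the turn, a rotation vector about the tool's x, y, z in rad; "fingers": the closure, from -1 (fully open) to 1 (shut). In form: [{"x": .., "y": .., "z": .., "rx": .., "ry": .., "rz": .., "fingers": ..}, ...]. A call has 1 to 20 rows; each row is the pose to reach, as a shift and turn from the pose commanded when the call began, along the tool's axes at that moment; what a row does not reach only later rows make up. A row lasts 1/8 s, in which the tool goes at most 62.5 mm and 10.7 degrees, less where a joint would pass 70% of its speed; a pose out of reach is approached as far as the arm can. A call with a gripper value outside its range is refused whole. The fingers move at their own pace and stop on an object; "force" is the grip in N (left out, the last holds). Time passes only in rows, so rows that repeat a pose let the fingers close. It gives the time, the measured TCP pose, the force, the opening and the grip force at its end, in the units of the state.
- sensors.get_obs(): the state, without advancing time (a new reading comes with each control period).
- vision.read_camera(name): name is "scene" or "top" or "wrist"; returns a dict with "image" (420x560x3 uint8, red, green, blue), "fx", "fy", "cx", "cy" (pixels), "k1" (the pictures are not rectified: a ray, as slopes to the right and down, at radius r is drawn at 1 + k1 r^2 times it, then the intrinsics apply), "R" (3x3) and "t" (3): a world point X has camera coordinates R X + t. Camera axes: x right, y down, z forward; pixel columns grow to the right and rows downward; lengths in m; the calibration is good to about 2 mm. A picture is of the moment at which its call begins. There is no depth.
- workorder.sign_off(): hands the job in; it is judged then, once.
The state is a dict: "time_s": time; "qpos": joint angles; "joint_velocities": joint speeds; "effort": joint torques, N m; "tool_pos": TCP position; "tool_rot": TCP orientation; "force": force on the tool from outside, world axes, zero at the start; "wrist_torque": the same for the moment, N m; "grip_width": finger opening in m; "grasp_force": force on a finger pad.
Only numpy, scipy, OpenCV 4.12 (cv2) and the standard library are available. Lean on these libraries where they do the work, as an engineer would, in place of code of your own. Each camera call takes 0.05 s, during which the arm holds its last target. There are 200 camera calls.

## Task

Make up the two job kits from the stock on the bench. In the long divided tray goes the front-door kit: the night latch lying flat in the large compartment, with its turn knob up, and the round lock cylinder standing upright, key slot up, in the small one; in the square tray goes the gate kit: the larger padlock and the remote fob (buttons up), both flat on the tray's floor and not on top of each other. Set each thing down gently, let go of it, and leave the small padlock, the door knob and the screwdriver where they are.

Things in the scene. Friction and masses are not known exactly. Their poses are not given: they have to be found in the camera images.
- long_tray: Front-door kit tray: long, grey, fixed, 222 mm (x) by 118 mm (y); floor, walls and divider 4 mm thick, wall tops 18 mm above the bench. A divider across it makes a large compartment (inside x -107 to +15 mm, centre -46) and a small one (inside x +19 to +107 mm, centre +63), both 110 mm wide, centred on y = 0. Origin: centre of its underside, on the bench.
- square_tray: Kit tray of the gate job: square grey plastic tray without divider, fixed to the bench, 188 by 188 mm outside, 180 by 180 mm inside, floor 4 mm thick, walls 4 mm thick, wall tops 18 mm above the bench. Origin: centre of the tray's underside; x and y along its sides.
- latch: Night latch: grey painted box, 88 mm (its x) by 56 mm (y) by 30 mm high, lying on its back. A steel bolt nose 22 mm wide, z 7 to 23 mm, sticks out of the +x end to x = +58 mm; a steel turn knob of 24 mm diameter at x = -16 mm rises to 43 mm. Origin: centre of the box's underside. About 0.35 kg; grip it across the 56 mm sides.
- lock_cylinder: Round lock cylinder: plain steel cylinder of 32 mm diameter and 38 mm height, standing on its end, with a brass key plug and black key slot in its top face. Origin: centre of its underside, z up its axis. About 0.16 kg.
- padlock: The large padlock: brass body 52 by 52 mm, 24 mm thick, lying flat, with a steel shackle that sticks out of the +x side to x = +58 mm (42 mm wide outside, z 8 to 16 mm). Origin: centre of the brass body's underside; the body's sides for gripping are at y = +26 and -26 mm. About 0.3 kg.
- fob: Gate remote: black plastic key fob 62 mm (its x) by 36 mm (y) by 16 mm high with rounded edges, lying flat, two round grey buttons on top and a small wire ring at the -x end (to x = -43 mm; for looks only, it touches nothing). Origin: centre of its underside. About 0.05 kg; grip it across the 36 mm sides.
- small_padlock: A small padlock that is not wanted: same shape as the large one at 0.6 of its size (brass body 31 by 31 by 14 mm, shackle to x = +35 mm), lying flat. Stays where it is. Origin: centre of the body's underside.
- door_knob: A steel door knob that is not wanted: stands on its round foot of 60 mm diameter, round head of 52 mm diameter, 55 mm high. Stays where it is. Origin: centre of its underside.
- screwdriver: A screwdriver lying on the far side of the bench, crosswise to the robot. Stays where it is. Origin under its middle, x along it, towards the tip.
Not all that is in view belongs to the job. Several things have the shape of the fob; the one meant has the colours described above.

How it is judged:
By the outcome, as a careful person would: the job done as asked, in the order asked, and still so for the second after the job is handed in, with the robot touching nothing.
It also fails if it takes over 115 s, if anything falls off the work surface, if the arm or the gripper's body presses on something with over 40 N, if the wrist force passes 120 N, or if a joint passes its speed limit or range.

## Working session

There is one attempt and no reset: what is moved stays moved. The work goes in short steps, Python scripts to look and compute and a tool call to move; the robot and the scene stay as the last step left them, time stands still between calls to the robot, and variables do not carry over. Pictures are saved under pics/ and viewed, at most 14 in all, crops included, and the job is handed in when it is done.

Besides the shell and the picture viewer there is one more tool, called after "Request:" as a command line: name --argument value ..., lists and objects as JSON in quotes. drive_tool: Moves the arm, as the interface text tells. Its arguments: {"type":"object","properties":{"moves":{"type":"array"},"force":{"type":"number"}},"required":["moves"]}

```bash
mkdir -p pics; ls
cat > h.py <<'E'
import numpy as np, cv2
from cell import sensors, vision, workorder, env
def snap(name,fn):
    c=vision.read_camera(name); cv2.imwrite(fn,cv2.cvtColor(c["image"],cv2.COLOR_RGB2BGR)); 
    np.save(fn+'.npy',{k:v for k,v in c.items()},allow_pickle=True); return c
def load(fn): return np.load(fn+'.npy',allow_pickle=True).item()
def px2w(c,u,v,z):
    K=np.array([[c["fx"],0,c["cx"]],[0,c["fy"],c["cy"]],[0,0,1]],float)
    p=cv2.undistortPoints(np.array([[[u,v]]],float),K,np.array([c["k1"],0,0,0],float))[0,0]
    # iterate exact
    d=np.array([(u-c["cx"])/c["fx"],(v-c["cy"])/c["fy"]]); s=d.copy()
    for _ in range(30): s=d/(1+c["k1"]*(s@s))
    R=np.array(c["R"]);t=np.array(c["t"]); C=-R.T@t; r=R.T@np.array([s[0],s[1],1])
    return C+r*(z-C[2])/r[2]
def w2px(c,X):
    p=np.array(c["R"])@np.array(X,float)+np.array(c["t"]); s=p[:2]/p[2]; s=s*(1+c["k1"]*(s@s))
    return np.array([s[0]*c["fx"]+c["cx"],s[1]*c["fy"]+c["cy"]])
E
python3 - <<'E'
from h import *
for n in("top","scene"):
    c=snap(n,f"pics/{n}0.png"); print(n,c["k1"],c["fx"],(-np.array(c["R"]).T@np.array(c["t"])).round(3))
o=sensors.get_obs(); print({k:np.round(v,3) for k,v in o.items()},env.tip_extent)
E
```

```text
pics
top -0.12975385085306568 427.3779078977587 [ 0.456 -0.008  1.102]
scene -0.002613282491994523 432.1645082270586 [0.959 0.409 0.742]
{'time_s': np.float64(0.1), 'qpos': array([-64.793,  18.436,  -4.017,  83.169,   1.294,  78.542,  -3.263]), 'joint_velocities': array([ 0.134, -0.042, -0.082, -0.054, -0.052, -0.078,  0.016]), 'effort': array([ 0.0000e+00, -4.9257e+01, -4.0500e-01, -3.1340e+01, -6.4000e-02,
        4.0000e-02,  0.0000e+00]), 'tool_pos': array([0.268, 0.591, 0.23 ]), 'tool_rot': array([-1.79899e+02,  4.00000e-03,  1.55601e+02]), 'force': array([-0.827, -0.018, -0.909]), 'wrist_torque': array([-0.069, -0.007, -0.016]), 'grasp_force': np.float64(0.0), 'grip_width': np.float64(0.087)} 0.008
```

View pics/top0.png

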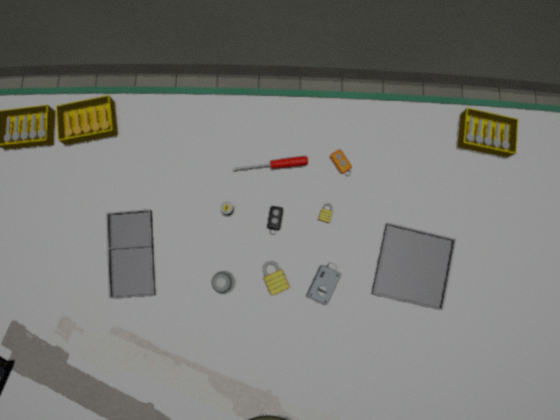

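View pics/scene0.png

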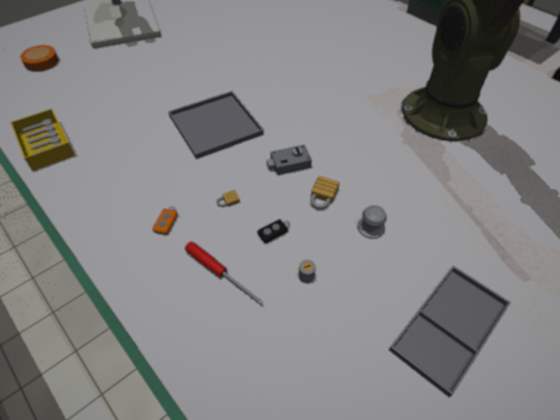

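The top view has the long tray at (131,254), the square tray at (413,266), the latch at (323,284), the large padlock at (275,279) and the cylinder at (227,209). There are two fob candidates. The black one at (275,218) has grey buttons, so it fits the description. The orange one at (341,161) is the wrong colour. The padlocks are the large one at (275,279) and the small one at (326,214). I'll confirm these in an enlarged crop.

Run:
```python
from h import *
c=load("pics/top0.png"); im=cv2.cvtColor(c["image"],cv2.COLOR_RGB2BGR)
cv2.imwrite("pics/crop1.png",cv2.resize(im[140:310,205:360],None,fx=3.5,fy=3.5,interpolation=cv2.INTER_CUBIC))
def tocolor(a): return a
hsv=cv2.cvtColor(im,cv2.COLOR_BGR2HSV)
bg=cv2.medianBlur(im,101)
d=np.abs(im.astype(int)-bg).max(2); m=(d>30).astype(np.uint8)
n,l,s,ce=cv2.connectedComponentsWithStats(m)
for i in range(1,n):
    if s[i,4]>60 and 150<ce[i,1]<320:
        pts=np.argwhere(l==i)[:,::-1].astype(np.float32); r=cv2.minAreaRect(pts)
        print(s[i],ce[i].round(1),[np.round(x,1) for x in r],"w",px2w(c,*ce[i],0).round(3))
        if s[i,2]>42 : 
            b=cv2.boxPoints(r); print([px2w(c,*p,0.018).round(4)[:2].tolist() for p in b])
```

```text
[329 149  23  27 352] [340.5 161.6] [array([341.3, 162.8]), array([27.7, 14.7]), np.float64(56.3)] w [ 0.768 -0.173  0.   ]
[233 156  76  16 532] [281.6 163.6] [array([270.5, 164.4]), array([11.6, 75.7]), np.float64(83.9)] w [ 0.757 -0.016  0.   ]
[[0.7506, 0.1133], [0.7783, -0.0835], [0.7472, -0.0872], [0.7198, 0.1086]]
[221 204  14  13 116] [227.3 209.9] [array([226.9, 210.2]), array([12.5, 12.1]), np.float64(26.6)] w [0.628 0.122 0.   ]
[266 205  18  30 365] [274.6 218.2] [array([274.4, 219.8]), array([15. , 28.8]), np.float64(9.5)] w [ 0.61  -0.002  0.   ]
[318 204  15  20 191] [325.3 214.3] [array([325.8, 212.8]), array([12.6, 18.7]), np.float64(18.4)] w [ 0.624 -0.134  0.   ]
[ 107  210   49   89 3998] [130.7 254. ] [array([130.5, 253.9]), array([87., 47.]), np.float64(87.4)] w [0.505 0.37  0.   ]
[[0.6122, 0.4416], [0.6213, 0.3164], [0.3999, 0.2919], [0.3891, 0.4137]]
[ 371  223   84   87 3666] [413.9 266.2] [array([413.4, 266.1]), array([73.7, 74. ]), np.float64(12.1)] w [ 0.493 -0.368  0.   ]
[[0.4192, -0.247], [0.6049, -0.2876], [0.5691, -0.4808], [0.3819, -0.4352]]
[263 261  27  35 546] [275.3 279.7] [array([273.8, 277. ]), array([32.9, 22. ]), np.float64(66.0)] w [ 0.451 -0.008  0.   ]
[306 264  35  41 802] [323.1 284. ] [array([323.5, 283.5]), array([23.7, 38.9]), np.float64(26.6)] w [ 0.443 -0.13   0.   ]
[211 271  24  23 351] [223.3 282. ] [array([222.5, 282. ]), array([22., 23.]), np.float64(90.0)] w [0.442 0.125 0.   ]
```

View pics/crop1.png

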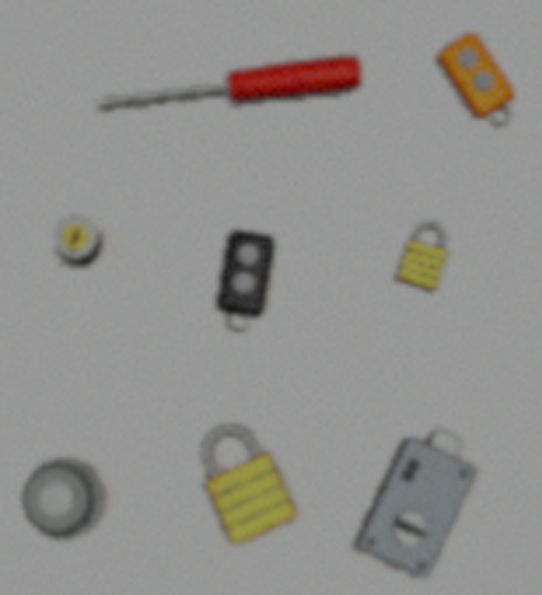

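The crop confirms it: the black fob with grey buttons and ring is at crop (245,275), and the large padlock is at (250,490). The orange fob and small padlock stay put. I'll pass over the long tray on the way and take a wrist picture there.

```bash
cat >> h.py <<'E'
def go(x,y,z,yaw):
    from scipy.spatial.transform import Rotation as Ro
    o=sensors.get_obs(); R=Ro.from_euler('xyz',o["tool_rot"],degrees=True)
    T=Ro.from_euler('xyz',[180,0,yaw],degrees=True)
    s=R.inv().apply(np.array([x,y,z])-o["tool_pos"])*1000; r=(R.inv()*T).as_rotvec()
    print("shift",s.round(1),"rot",r.round(4),"t",round(float(o["time_s"]),2))
E
python3 - <<'E'
from h import *
go(.45,.36,.30,156)
go(.46,.16,.25,156)
go(.46,-.10,.25,156)
E
```

```text
shift [-261.1 -135.9  -70.2] rot [-0.0018  0.0001 -0.007 ] t 0.1
shift [-352.8 -313.8  -19.9] rot [-0.0018  0.0001 -0.007 ] t 0.1
shift [-460.2 -550.6  -19.4] rot [-0.0018  0.0001 -0.007 ] t 0.1
```

Request:
drive_tool --moves '[{"x": -50,"y": -26,"z": -14},{"x": -100,"y": -52,"z": -28},{"x": -150,"y": -78,"z": -42},{"x": -200,"y": -104,"z": -56},{"x": -261,"y": -136,"z": -70},{"x": -261,"y": -136,"z": -70},{"x": -261,"y": -136,"z": -70},{"x": -261,"y": -136,"z": -70}]'

```text
invalid input at $.moves[0]: expected keys x, y, z, rx, ry, rz, fingers
```

Run:
```python
from h import *
c=snap("wrist","pics/w1.png"); print((-np.array(c["R"]).T@np.array(c["t"])).round(3),c["fx"],c["k1"],np.round(c["R"],2).tolist())
o=sensors.get_obs(); print(o["tool_pos"],o["tool_rot"],o["qpos"])
go(.46,.16,.25,156)
go(.46,-.10,.25,156)
```

```text
[0.193 0.626 0.384] 341.1712801602657 -0.038024154019816396 [[0.41, 0.91, -0.0], [0.87, -0.39, 0.3], [0.27, -0.12, -0.95]]
[0.2683393  0.59156478 0.2296883 ] [-1.79913286e+02  3.50967339e-03  1.55605548e+02] [-64.79551032  18.43058979  -4.01603086  83.1599805    1.29350537
  78.54128178  -3.25955931]
shift [-352.8 -313.9  -19.8] rot [-0.0015  0.0001 -0.0069] t 0.15
shift [-460.2 -550.7  -19.5] rot [-0.0015  0.0001 -0.0069] t 0.15
```

View pics/w1.png

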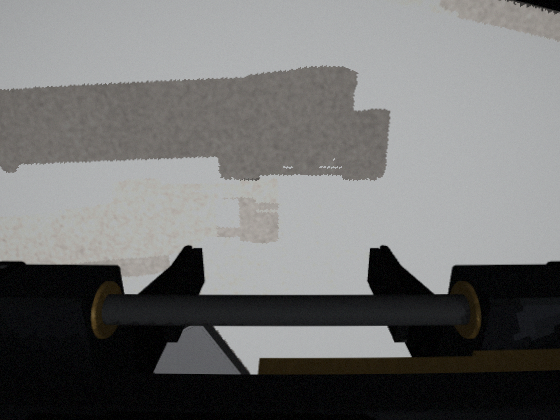

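The wrist view shows bench and shadow, with the fingertips at about (200,250) and (375,250). It looks just ahead of the tool. The move was refused because every row needs all the keys, so I'll send it again in full.

Request:
drive_tool --moves '[{"x": -50,"y": -26,"z": -14,"rx": 0,"ry": 0,"rz": 0,"fingers": -1},{"x": -100,"y": -52,"z": -28,"rx": 0,"ry": 0,"rz": 0,"fingers": -1},{"x": -150,"y": -78,"z": -42,"rx": 0,"ry": 0,"rz": 0,"fingers": -1},{"x": -200,"y": -104,"z": -56,"rx": 0,"ry": 0,"rz": 0,"fingers": -1},{"x": -261,"y": -136,"z": -70,"rx": 0,"ry": 0,"rz": 0,"fingers": -1},{"x": -261,"y": -136,"z": -70,"rx": 0,"ry": 0,"rz": 0,"fingers": -1},{"x": -261,"y": -136,"z": -70,"rx": 0,"ry": 0,"rz": 0,"fingers": -1},{"x": -261,"y": -136,"z": -70,"rx": 0,"ry": 0,"rz": 0,"fingers": -1}]'

```text
time_s: 1.15
tool_pos: [0.4484, 0.3621, 0.2999]
tool_rot: [-180.0, -0.1, 155.8]
force: [0.0, 0.9, -0.0]
grip_width: 0.0866
grasp_force: 0.0
```

Run:
```python
from h import *
c=snap("wrist","pics/w2.png")
o=sensors.get_obs(); print(o["tool_pos"],o["tool_rot"],o["qpos"])
go(.46,.16,.25,156)
go(.46,-.10,.25,156)
```

```text
[0.44836088 0.36210182 0.29991803] [-1.79963611e+02 -6.15687050e-02  1.55809744e+02] [-46.55255037   7.94959226   5.62860705  87.9436305   -0.82201545
  84.20409849  24.91590872]
shift [ -93.5 -179.6   49.9] rot [-0.0006 -0.0011 -0.0033] t 1.2
shift [-200.  -416.7   50. ] rot [-0.0006 -0.0011 -0.0033] t 1.2
```

View pics/w2.png

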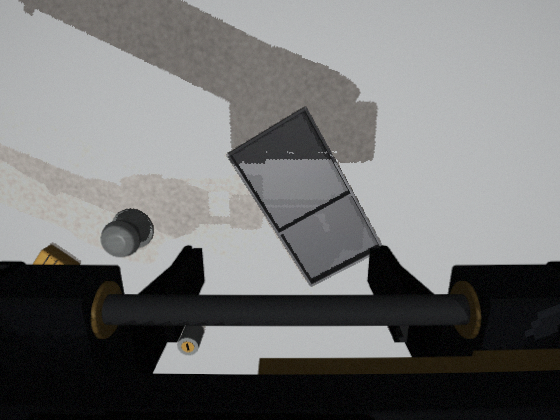

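The wrist view shows the long tray. Its corners are at about (305,108), (229,154), (311,284) and (382,245), and the divider ends at (280,230) and (351,191). Next I'll work out the tray pose and go on to the latch.

```bash
cat >> h.py <<'E'
def fit2(M,P):
    "2D rigid fit world P = R(yaw) M + t"
    M=np.array(M,float);P=np.array(P,float);a=M-M.mean(0);b=P-P.mean(0)
    yaw=np.arctan2((a[:,0]*b[:,1]-a[:,1]*b[:,0]).sum(),(a*b).sum()); R=np.array([[np.cos(yaw),-np.sin(yaw)],[np.sin(yaw),np.cos(yaw)]])
    t=P.mean(0)-R@M.mean(0); return np.degrees(yaw),t,np.abs((M@R.T+t)-P).max()*1000
E
python3 - <<'E'
from h import *
c=load("pics/w2.png")
px=[(305,108),(229,154),(311,284),(382,245),(280,230),(351,191)]
P=[px2w(c,u,v,.018)[:2] for u,v in px]; print(np.round(P,4).tolist())
M=[(-.111,.059),(-.111,-.059),(.111,-.059),(.111,.059),(.017,-.057),(.017,.057)]
M1=[(-.111,-.059),(-.111,.059),(.111,.059),(.111,-.059),(.017,.057),(.017,-.057)]
print(fit2(M,P),fit2(M1,P))
E
```

```text
[[0.3894, 0.415], [0.4017, 0.3039], [0.6172, 0.3268], [0.6014, 0.4407], [0.523, 0.3205], [0.5112, 0.4289]]
(np.float64(6.621146220084355), array([0.50168258, 0.37197612]), np.float64(4.756131753020032)) (np.float64(6.345420516741342), array([0.5016795 , 0.37200322]), np.float64(116.06663857593175))
```

Request:
drive_tool --moves '[{"x": -30,"y": -55,"z": 15,"rx": 0,"ry": 0,"rz": 0,"fingers": -1},{"x": -60,"y": -110,"z": 30,"rx": 0,"ry": 0,"rz": 0,"fingers": -1},{"x": -90,"y": -165,"z": 45,"rx": 0,"ry": 0,"rz": 0,"fingers": -1},{"x": -115,"y": -220,"z": 50,"rx": 0,"ry": 0,"rz": 0,"fingers": -1},{"x": -140,"y": -275,"z": 50,"rx": 0,"ry": 0,"rz": 0,"fingers": -1},{"x": -165,"y": -330,"z": 50,"rx": 0,"ry": 0,"rz": 0,"fingers": -1},{"x": -190,"y": -390,"z": 50,"rx": 0,"ry": 0,"rz": 0,"fingers": -1},{"x": -200,"y": -417,"z": 50,"rx": 0,"ry": 0,"rz": 0,"fingers": -1},{"x": -200,"y": -417,"z": 50,"rx": 0,"ry": 0,"rz": 0,"fingers": -1},{"x": -200,"y": -417,"z": 50,"rx": 0,"ry": 0,"rz": 0,"fingers": -1},{"x": -200,"y": -417,"z": 50,"rx": 0,"ry": 0,"rz": 0,"fingers": -1}]'

```text
time_s: 2.58
tool_pos: [0.4602, -0.1001, 0.2504]
tool_rot: [-180.0, -0.0, 155.8]
force: [0.4, -0.2, 0.0]
grip_width: 0.087
grasp_force: 0.0
```

Run:
```python
from h import *
c=snap("wrist","pics/w3.png")
o=sensors.get_obs(); print(o["tool_pos"],o["tool_rot"],o["qpos"])
```

```text
[ 0.46019046 -0.10036696  0.2504107 ] [-1.79994035e+02 -1.41035612e-02  1.55787480e+02] [-22.95857543  -5.84598803  30.15320107 106.68065775   2.99538543
  78.4093891   72.24937843]
```

View pics/w3.png

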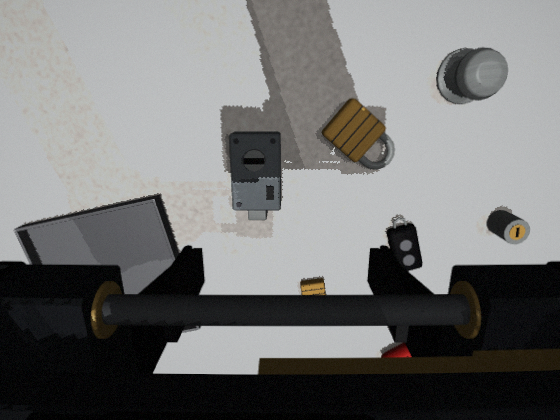

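The wrist view shows the latch at (256,170), with its knob at (254,160) and bolt nose at (257,214). The large padlock is at (357,130), the fob at (405,245), the cylinder at (510,226) and the knob at (480,75). I'll enlarge the crop to get the corners.

Run:
```python
from h import *
im=cv2.cvtColor(load("pics/w3.png")["image"],cv2.COLOR_RGB2BGR)
im=cv2.convertScaleAbs(im,alpha=1.5)
cv2.imwrite("pics/crop2.png",cv2.resize(im[90:230,215:405],None,fx=4,fy=4,interpolation=cv2.INTER_CUBIC))
```

```text
(no output)
```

View pics/crop2.png

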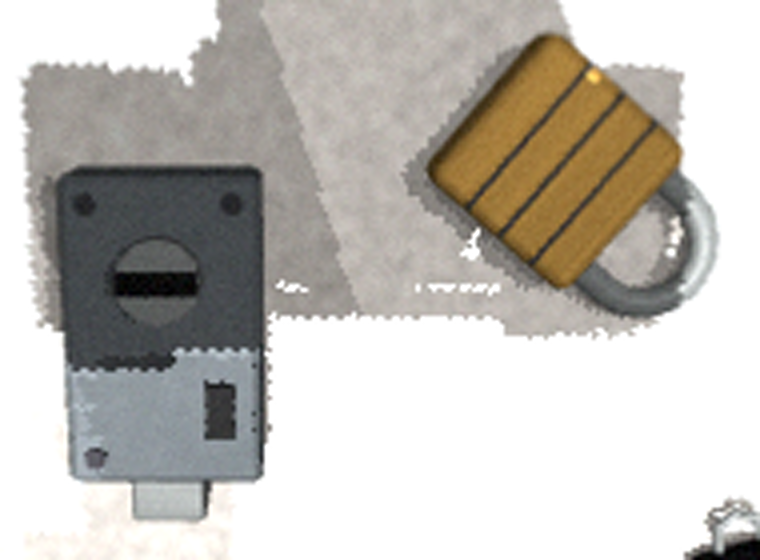

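In the crop, the latch top corners are at (60,172), (262,168), (262,478) and (72,480), with the knob at (155,281). The padlock body corners are at (545,33), (427,168), (566,288) and (683,152), with its shackle at the lower right.

```bash
cat >> h.py <<'E'
def meas(fn,px,z,M,off=(0,0),sc=1):
    c=load(fn); P=[px2w(c,u/sc+off[0],v/sc+off[1],z)[:2] for u,v in px]
    P=np.array(P); print("sides mm",[round(float(np.linalg.norm(P[i]-P[i-1])*1000),1) for i in range(len(P))]); r=fit2(M,P); print("yaw %.2f pos %s res %.1f"%(r[0],r[1].round(4),r[2])); return r
def box(a,b): return [(-a,b),(-a,-b),(a,-b),(a,b)]
E
python3 - <<'E'
from h import *
# latch: image bottom = +x ; left = ?
r=meas("pics/w3.png",[(60,172),(262,168),(262,478),(72,480)],.030,[(-.044,-.028),(-.044,.028),(.044,.028),(.044,-.028)],(215,90),4)
c=load("pics/w3.png"); k=px2w(c,155/4+215,281/4+90,.043); print("knob",k)
a=np.radians(r[0]); print("pred",r[1]-.016*np.array([np.cos(a),np.sin(a)]))
p=meas("pics/w3.png",[(545,33),(427,168),(566,288),(683,152)],.023,[(-.026,.026),(-.026,-.026),(.026,-.026),(.026,.026)],(215,90),4)
s=px2w(c,700/4+215,265/4+90,.012); print("shackle",s)
go(r[1][0],r[1][1],.10,r[0]+180); go(r[1][0],r[1][1],.014,r[0]+180)
E
```

```text
sides mm [87.3, 54.6, 87.7, 54.8]
yaw -24.13 pos [ 0.4405 -0.127 ] res 1.1
knob [ 0.42573205 -0.12136543  0.043     ]
pred [ 0.42589116 -0.12043941]
sides mm [50.4, 47.0, 52.1, 48.2]
yaw 26.71 pos [ 0.4432 -0.0098] res 2.1
shackle [0.48924431 0.01972506 0.012     ]
shift [  7.  -32.3 150.4] rot [-0.0001 -0.0002 -0.0015] t 2.62
shift [  7.  -32.3 236.4] rot [-0.0001 -0.0002 -0.0015] t 2.62
```

The latch fit is good: sides measure 87 x 55 mm and the knob agrees to 1 mm. Descending, gripping and lifting.

Request:
drive_tool --moves '[{"x": 7,"y": -32,"z": 40,"rx": 0,"ry": 0,"rz": 0,"fingers": -1},{"x": 7,"y": -32,"z": 90,"rx": 0,"ry": 0,"rz": 0,"fingers": -1},{"x": 7,"y": -32,"z": 140,"rx": 0,"ry": 0,"rz": 0,"fingers": -1},{"x": 7,"y": -32,"z": 180,"rx": 0,"ry": 0,"rz": 0,"fingers": -1},{"x": 7,"y": -32,"z": 210,"rx": 0,"ry": 0,"rz": 0,"fingers": -1},{"x": 7,"y": -32,"z": 228,"rx": 0,"ry": 0,"rz": 0,"fingers": -1},{"x": 7,"y": -32,"z": 237,"rx": 0,"ry": 0,"rz": 0,"fingers": -1},{"x": 7,"y": -32,"z": 237,"rx": 0,"ry": 0,"rz": 0,"fingers": -1},{"x": 7,"y": -32,"z": 237,"rx": 0,"ry": 0,"rz": 0,"fingers": -1}]'

```text
time_s: 3.75
tool_pos: [0.4412, -0.1282, 0.0143]
tool_rot: [180.0, 0.1, 155.6]
force: [0.3, -0.2, 0.4]
grip_width: 0.0868
grasp_force: 0.0
```

Request:
drive_tool --moves '[{"x": 0,"y": 0,"z": 0,"rx": 0,"ry": 0,"rz": 0,"fingers": 1},{"x": 0,"y": 0,"z": 0,"rx": 0,"ry": 0,"rz": 0,"fingers": 1},{"x": 0,"y": 0,"z": 0,"rx": 0,"ry": 0,"rz": 0,"fingers": 1},{"x": 0,"y": 0,"z": 0,"rx": 0,"ry": 0,"rz": 0,"fingers": 1},{"x": 0,"y": 0,"z": 0,"rx": 0,"ry": 0,"rz": 0,"fingers": 1},{"x": 0,"y": 0,"z": 0,"rx": 0,"ry": 0,"rz": 0,"fingers": 1},{"x": 0,"y": 0,"z": 0,"rx": 0,"ry": 0,"rz": 0,"fingers": 1},{"x": 0,"y": 0,"z": 0,"rx": 0,"ry": 0,"rz": 0,"fingers": 1}]' --force 35

```text
time_s: 4.75
tool_pos: [0.4404, -0.1283, 0.0136]
tool_rot: [180.0, 0.0, 155.6]
force: [-0.6, -0.2, 2.7]
grip_width: 0.056
grasp_force: 35.0
```

Run:
```python
from h import *
a=np.radians(6.5);t=np.array([.502,.3715])
f=lambda x,y:t+np.array([np.cos(a)*x-np.sin(a)*y,np.sin(a)*x+np.cos(a)*y])
L=f(-.053,0);C=f(.063,0);print(L,C)
go(.46,.12,.16,171.5);go(*L,.13,186.5)
```

```text
[0.44934069 0.36550023] [0.56459503 0.3786318 ]
shift [  84.7  234.2 -146.3] rot [ 1.000e-04  0.000e+00 -2.774e-01] t 4.75
shift [ 195.8  453.4 -116.3] rot [ 1.000e-04  0.000e+00 -5.392e-01] t 4.75
```

Request:
drive_tool --moves '[{"x": 0,"y": 0,"z": -20,"rx": 0,"ry": 0,"rz": 0,"fingers": 1},{"x": 0,"y": 0,"z": -60,"rx": 0,"ry": 0,"rz": 0,"fingers": 1},{"x": 0,"y": 0,"z": -110,"rx": 0,"ry": 0,"rz": 0,"fingers": 1},{"x": 8,"y": 25,"z": -146,"rx": 0,"ry": 0,"rz": 0,"fingers": 1},{"x": 25,"y": 72,"z": -150,"rx": 0,"ry": 0,"rz": -0.06,"fingers": 1},{"x": 45,"y": 125,"z": -150,"rx": 0,"ry": 0,"rz": -0.14,"fingers": 1},{"x": 65,"y": 180,"z": -150,"rx": 0,"ry": 0,"rz": -0.2,"fingers": 1},{"x": 85,"y": 234,"z": -150,"rx": 0,"ry": 0,"rz": -0.28,"fingers": 1},{"x": 110,"y": 285,"z": -150,"rx": 0,"ry": 0,"rz": -0.34,"fingers": 1},{"x": 135,"y": 335,"z": -150,"rx": 0,"ry": 0,"rz": -0.41,"fingers": 1},{"x": 160,"y": 385,"z": -140,"rx": 0,"ry": 0,"rz": -0.48,"fingers": 1},{"x": 183,"y": 430,"z": -130,"rx": 0,"ry": 0,"rz": -0.52,"fingers": 1},{"x": 196,"y": 453,"z": -116,"rx": 0,"ry": 0,"rz": -0.54,"fingers": 1},{"x": 196,"y": 453,"z": -116,"rx": 0,"ry": 0,"rz": -0.54,"fingers": 1},{"x": 196,"y": 453,"z": -116,"rx": 0,"ry": 0,"rz": -0.54,"fingers": 1},{"x": 196,"y": 453,"z": -116,"rx": 0,"ry": 0,"rz": -0.54,"fingers": 1}]'

```text
time_s: 6.75
tool_pos: [0.4498, 0.3638, 0.1299]
tool_rot: [-180.0, 0.0, -173.6]
force: [0.0, -0.2, -2.8]
grip_width: 0.0558
grasp_force: 35.0
```

Run:
```python
from h import *
c=snap("wrist","pics/w4.png"); snap("top","pics/top4.png")
o=sensors.get_obs(); print(o["tool_pos"],o["tool_rot"],o["qpos"],o["grip_width"])
go(.4493,.3655,.0176,186.5)
```

```text
[0.44965974 0.36421333 0.1301168 ] [ 1.79981031e+02  4.71097389e-02 -1.73563931e+02] [-48.64258953  13.66332051   8.02635399 101.08143541  -2.06764368
  65.34867917  56.45661881] 0.055962324637176035
shift [  0.3   1.3 112.5] rot [ 0.0003  0.0008 -0.0011] t 6.85
```

View pics/w4.png

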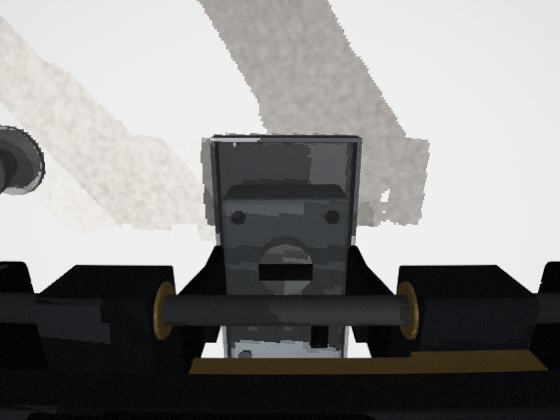

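The latch is held over the large compartment. The tray's near-wall corners at (213,135) and (361,135) give a check on its pose.

Run:
```python
from h import *
c=load("pics/w4.png")
for p in[(213,135),(361,135),(218,145),(356,144)]: print(px2w(c,*p,.018).round(4))
a=np.radians(6.5);t=np.array([.502,.3715])
f=lambda x,y:t+np.array([np.cos(a)*x-np.sin(a)*y,np.sin(a)*x+np.cos(a)*y])
print(f(-.111,-.059),f(-.111,.059)); print([w2px(c,[*f(x,y),.018]).round(0) for x,y in((-.111,-.059),(-.111,.059),(0,-.059),(0,.059))])
```

```text
[0.3985 0.3024 0.018 ]
[0.3857 0.4155 0.018 ]
[0.4057 0.3067 0.018 ]
[0.3929 0.4129 0.018 ]
[0.39839251 0.3003137 ] [0.38503453 0.41755518]
[array([210., 135.]), array([364., 134.]), array([219., 265.]), array([355., 265.])]
```

The tray pose holds to about 1 mm. Lowering gently.

Request:
drive_tool --moves '[{"x": 0,"y": 1,"z": 30,"rx": 0,"ry": 0,"rz": 0,"fingers": 1},{"x": 0,"y": 1,"z": 60,"rx": 0,"ry": 0,"rz": 0,"fingers": 1},{"x": 0,"y": 1,"z": 85,"rx": 0,"ry": 0,"rz": 0,"fingers": 1},{"x": 0,"y": 1,"z": 98,"rx": 0,"ry": 0,"rz": 0,"fingers": 1},{"x": 0,"y": 1,"z": 105,"rx": 0,"ry": 0,"rz": 0,"fingers": 1},{"x": 0,"y": 1,"z": 109,"rx": 0,"ry": 0,"rz": 0,"fingers": 1},{"x": 0,"y": 1,"z": 111,"rx": 0,"ry": 0,"rz": 0,"fingers": 1},{"x": 0,"y": 1,"z": 112,"rx": 0,"ry": 0,"rz": 0,"fingers": 1},{"x": 0,"y": 1,"z": 112,"rx": 0,"ry": 0,"rz": 0,"fingers": 1},{"x": 0,"y": 1,"z": 112,"rx": 0,"ry": 0,"rz": 0,"fingers": 1}]'

```text
time_s: 8.1
tool_pos: [0.449, 0.3663, 0.0178]
tool_rot: [180.0, 0.0, -173.5]
force: [-0.2, 0.6, -2.1]
grip_width: 0.0556
grasp_force: 35.0
```

Request:
drive_tool --moves '[{"x": 0,"y": 0,"z": 0.6,"rx": 0,"ry": 0,"rz": 0,"fingers": 1},{"x": 0,"y": 0,"z": 0.6,"rx": 0,"ry": 0,"rz": 0,"fingers": 1},{"x": 0,"y": 0,"z": 0.6,"rx": 0,"ry": 0,"rz": 0,"fingers": -0.35},{"x": 0,"y": 0,"z": 0.6,"rx": 0,"ry": 0,"rz": 0,"fingers": -0.45},{"x": 0,"y": 0,"z": 0.6,"rx": 0,"ry": 0,"rz": 0,"fingers": -0.52},{"x": 0,"y": 0,"z": 0.6,"rx": 0,"ry": 0,"rz": 0,"fingers": -0.52},{"x": 0,"y": 0,"z": 0.6,"rx": 0,"ry": 0,"rz": 0,"fingers": -0.52},{"x": 0,"y": 0,"z": 0.6,"rx": 0,"ry": 0,"rz": 0,"fingers": -0.52}]'

```text
time_s: 9.1
tool_pos: [0.4488, 0.3662, 0.017]
tool_rot: [180.0, 0.0, -173.5]
force: [0.2, -0.3, 0.4]
grip_width: 0.0661
grasp_force: 0.0
```

Run:
```python
from h import *
c=load("pics/top0.png"); w=load("pics/w3.png")
p1=px2w(c,205+76/3.5,140+236/3.5,.038);p2=px2w(w,517,231,.038);print(p1,p2)
go(*p2[:2],.20,186.5); go(*p2[:2],.014,186.5)
```

```text
[0.62851755 0.11967719 0.038     ] [0.62640932 0.12328163 0.038     ]
shift [-148.7 -261.6 -183. ] rot [0.     0.0001 0.0008] t 9.1
shift [-148.7 -261.6    3. ] rot [0.     0.0001 0.0008] t 9.1
```

Request:
drive_tool --moves '[{"x": 0,"y": 0,"z": -40,"rx": 0,"ry": 0,"rz": 0,"fingers": -0.52},{"x": 0,"y": 0,"z": -95,"rx": 0,"ry": 0,"rz": 0,"fingers": -0.52},{"x": -15,"y": -26,"z": -145,"rx": 0,"ry": 0,"rz": 0,"fingers": -1},{"x": -40,"y": -70,"z": -183,"rx": 0,"ry": 0,"rz": 0,"fingers": -1},{"x": -70,"y": -122,"z": -183,"rx": 0,"ry": 0,"rz": 0,"fingers": -1},{"x": -100,"y": -174,"z": -183,"rx": 0,"ry": 0,"rz": 0,"fingers": -1},{"x": -130,"y": -226,"z": -183,"rx": 0,"ry": 0,"rz": 0,"fingers": -1},{"x": -149,"y": -262,"z": -183,"rx": 0,"ry": 0,"rz": 0,"fingers": -1},{"x": -149,"y": -262,"z": -183,"rx": 0,"ry": 0,"rz": 0,"fingers": -1},{"x": -149,"y": -262,"z": -183,"rx": 0,"ry": 0,"rz": 0,"fingers": -1},{"x": -149,"y": -262,"z": -183,"rx": 0,"ry": 0,"rz": 0,"fingers": -1}]'

```text
time_s: 10.48
tool_pos: [0.626, 0.1251, 0.1999]
tool_rot: [179.9, -0.0, -173.3]
force: [1.1, 0.5, 0.0]
grip_width: 0.0869
grasp_force: 0.0
```

Run:
```python
from h import *
c=snap("wrist","pics/w5.png")
o=sensors.get_obs(); print(o["tool_pos"],o["tool_rot"],o["qpos"],o["grip_width"])
print(w2px(c,[.6264,.1233,.038]))
```

```text
[0.62605605 0.12489777 0.19997375] [ 1.79950064e+02 -8.42858948e-03 -1.73288565e+02] [-28.59864608  18.14058906  18.69385538  88.02649117  -5.9872914
  74.81607154  87.51166143] 0.08686105271412967
[282.83748116 191.68282454]
```

View pics/w5.png

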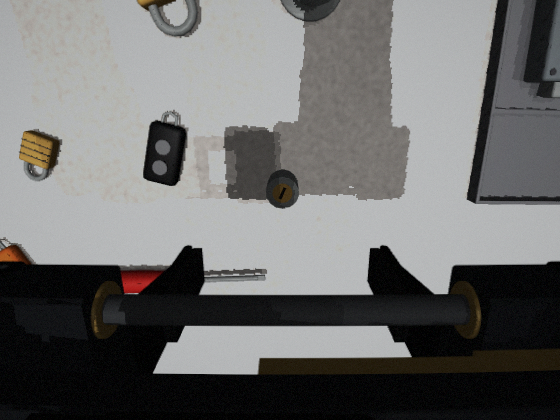

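The cylinder's key plug is at (282,191), against a prediction of (283,192), so the position is confirmed. Descending.

Run:
```python
from h import *
go(.6262,.1233,.014,186.5)
r=meas("pics/w5.png",[(150,121),(187,125),(180,187),(144,181)],.012,[(-.031,-.018),(-.031,.018),(.031,.018),(.031,-.018)])
```

```text
shift [  0.   -1.8 186. ] rot [ 0.0009 -0.0001  0.0037] t 10.53
sides mm [61.7, 36.5, 63.9, 37.5]
yaw -4.08 pos [0.6084 0.0016] res 1.7
```

Request:
drive_tool --moves '[{"x": 0,"y": -1.5,"z": 40,"rx": 0,"ry": 0,"rz": 0,"fingers": -1},{"x": 0,"y": -1.5,"z": 90,"rx": 0,"ry": 0,"rz": 0,"fingers": -1},{"x": 0,"y": -1.5,"z": 135,"rx": 0,"ry": 0,"rz": 0,"fingers": -1},{"x": 0,"y": -1.5,"z": 165,"rx": 0,"ry": 0,"rz": 0,"fingers": -1},{"x": 0,"y": -1.5,"z": 180,"rx": 0,"ry": 0,"rz": 0,"fingers": -1},{"x": 0,"y": -1.5,"z": 186,"rx": 0,"ry": 0,"rz": 0,"fingers": -1},{"x": 0,"y": -1.5,"z": 186,"rx": 0,"ry": 0,"rz": 0,"fingers": -0.3},{"x": 0,"y": -1.5,"z": 186,"rx": 0,"ry": 0,"rz": 0,"fingers": 0},{"x": 0,"y": -1.5,"z": 186,"rx": 0,"ry": 0,"rz": 0,"fingers": 1},{"x": 0,"y": -1.5,"z": 186,"rx": 0,"ry": 0,"rz": 0,"fingers": 1},{"x": 0,"y": -1.5,"z": 186,"rx": 0,"ry": 0,"rz": 0,"fingers": 1},{"x": 0,"y": -1.5,"z": 186,"rx": 0,"ry": 0,"rz": 0,"fingers": 1},{"x": 0,"y": -1.5,"z": 186,"rx": 0,"ry": 0,"rz": 0,"fingers": 1}]' --force 25

```text
time_s: 12.15
tool_pos: [0.6269, 0.1214, 0.014]
tool_rot: [180.0, 0.0, -173.5]
force: [-0.4, 0.5, 0.6]
grip_width: 0.0311
grasp_force: 25.0
```

Run:
```python
from h import *
go(.5646,.3786,.13,186.5);go(.5646,.3786,.018,186.5)
```

```text
shift [  32.6  262.6 -116. ] rot [0.0001 0.     0.0008] t 12.15
shift [ 32.6 262.6  -4. ] rot [0.0001 0.     0.0008] t 12.15
```

Request:
drive_tool --moves '[{"x": 0,"y": 0,"z": -20,"rx": 0,"ry": 0,"rz": 0,"fingers": 1},{"x": 0,"y": 0,"z": -60,"rx": 0,"ry": 0,"rz": 0,"fingers": 1},{"x": 4,"y": 30,"z": -100,"rx": 0,"ry": 0,"rz": 0,"fingers": 1},{"x": 10,"y": 80,"z": -116,"rx": 0,"ry": 0,"rz": 0,"fingers": 1},{"x": 17,"y": 135,"z": -116,"rx": 0,"ry": 0,"rz": 0,"fingers": 1},{"x": 24,"y": 190,"z": -116,"rx": 0,"ry": 0,"rz": 0,"fingers": 1},{"x": 30,"y": 240,"z": -116,"rx": 0,"ry": 0,"rz": 0,"fingers": 1},{"x": 33,"y": 263,"z": -116,"rx": 0,"ry": 0,"rz": 0,"fingers": 1},{"x": 33,"y": 263,"z": -90,"rx": 0,"ry": 0,"rz": 0,"fingers": 1},{"x": 33,"y": 263,"z": -60,"rx": 0,"ry": 0,"rz": 0,"fingers": 1},{"x": 33,"y": 263,"z": -35,"rx": 0,"ry": 0,"rz": 0,"fingers": 1},{"x": 33,"y": 263,"z": -20,"rx": 0,"ry": 0,"rz": 0,"fingers": 1},{"x": 33,"y": 263,"z": -12,"rx": 0,"ry": 0,"rz": 0,"fingers": 1},{"x": 33,"y": 263,"z": -8,"rx": 0,"ry": 0,"rz": 0,"fingers": 1},{"x": 33,"y": 263,"z": -6,"rx": 0,"ry": 0,"rz": 0,"fingers": 1},{"x": 33,"y": 263,"z": -5,"rx": 0,"ry": 0,"rz": 0,"fingers": 1},{"x": 33,"y": 263,"z": -5,"rx": 0,"ry": 0,"rz": 0,"fingers": 1}]'

```text
time_s: 14.28
tool_pos: [0.5643, 0.3791, 0.0194]
tool_rot: [180.0, 0.0, -173.5]
force: [0.6, -0.4, -2.0]
grip_width: 0.0316
grasp_force: 25.0
```

Request:
drive_tool --moves '[{"x": 0,"y": 0,"z": 0.7,"rx": 0,"ry": 0,"rz": 0,"fingers": 1},{"x": 0,"y": 0,"z": 1.3,"rx": 0,"ry": 0,"rz": 0,"fingers": 1},{"x": 0,"y": 0,"z": 1.3,"rx": 0,"ry": 0,"rz": 0,"fingers": 1},{"x": 0,"y": 0,"z": 1.3,"rx": 0,"ry": 0,"rz": 0,"fingers": 0.2},{"x": 0,"y": 0,"z": 1.3,"rx": 0,"ry": 0,"rz": 0,"fingers": 0},{"x": 0,"y": 0,"z": 1.3,"rx": 0,"ry": 0,"rz": 0,"fingers": -0.2},{"x": 0,"y": 0,"z": 1.3,"rx": 0,"ry": 0,"rz": 0,"fingers": -0.2},{"x": 0,"y": 0,"z": 1.3,"rx": 0,"ry": 0,"rz": 0,"fingers": -0.2},{"x": 0,"y": 0,"z": 1.3,"rx": 0,"ry": 0,"rz": 0,"fingers": -0.2}]'

```text
time_s: 15.4
tool_pos: [0.5642, 0.3789, 0.0177]
tool_rot: [180.0, 0.0, -173.5]
force: [0.9, -0.6, -0.5]
grip_width: 0.0517
grasp_force: 0.0
```

Run:
```python
from h import *
o=sensors.get_obs(); print(o["qpos"],o["grip_width"])
go(.4432,-.0098,.22,26.7); go(.56,.15,.22,106)
```

```text
[-44.93080461  31.64889007  11.68123996  90.90271893  -7.18195759
  58.18099702  65.39512781] 0.05172758581937918
shift [ 164.5 -372.4 -202.3] rot [ 1.0000e-04 -0.0000e+00  2.7898e+00] t 15.4
shift [  30.2 -226.9 -202.3] rot [1.0000e-04 0.0000e+00 1.4057e+00] t 15.4
```

Request:
drive_tool --moves '[{"x": 0,"y": 0,"z": -40,"rx": 0,"ry": 0,"rz": 0,"fingers": -0.2},{"x": 0,"y": 0,"z": -95,"rx": 0,"ry": 0,"rz": 0,"fingers": -0.2},{"x": 0,"y": -10,"z": -150,"rx": 0,"ry": 0,"rz": 0.1,"fingers": -1},{"x": 6,"y": -40,"z": -190,"rx": 0,"ry": 0,"rz": 0.28,"fingers": -1},{"x": 12,"y": -80,"z": -202,"rx": 0,"ry": 0,"rz": 0.46,"fingers": -1},{"x": 18,"y": -120,"z": -202,"rx": 0,"ry": 0,"rz": 0.64,"fingers": -1},{"x": 24,"y": -160,"z": -202,"rx": 0,"ry": 0,"rz": 0.82,"fingers": -1},{"x": 28,"y": -200,"z": -202,"rx": 0,"ry": 0,"rz": 1.0,"fingers": -1},{"x": 30,"y": -227,"z": -202,"rx": 0,"ry": 0,"rz": 1.18,"fingers": -1},{"x": 47,"y": -246,"z": -202,"rx": 0,"ry": 0,"rz": 1.36,"fingers": -1},{"x": 64,"y": -264,"z": -202,"rx": 0,"ry": 0,"rz": 1.54,"fingers": -1},{"x": 81,"y": -282,"z": -202,"rx": 0,"ry": 0,"rz": 1.72,"fingers": -1},{"x": 98,"y": -300,"z": -202,"rx": 0,"ry": 0,"rz": 1.9,"fingers": -1},{"x": 115,"y": -318,"z": -202,"rx": 0,"ry": 0,"rz": 2.08,"fingers": -1},{"x": 131,"y": -336,"z": -202,"rx": 0,"ry": 0,"rz": 2.26,"fingers": -1},{"x": 148,"y": -354,"z": -202,"rx": 0,"ry": 0,"rz": 2.44,"fingers": -1},{"x": 164,"y": -372,"z": -202,"rx": 0,"ry": 0,"rz": 2.62,"fingers": -1},{"x": 164,"y": -372,"z": -202,"rx": 0,"ry": 0,"rz": 2.79,"fingers": -1},{"x": 164,"y": -372,"z": -202,"rx": 0,"ry": 0,"rz": 2.79,"fingers": -1},{"x": 164,"y": -372,"z": -202,"rx": 0,"ry": 0,"rz": 2.79,"fingers": -1}]'

```text
time_s: 17.9
tool_pos: [0.4437, -0.0092, 0.2197]
tool_rot: [-180.0, -0.0, 26.9]
force: [-0.4, -0.1, -0.6]
grip_width: 0.0866
grasp_force: 0.0
```

Run:
```python
from h import *
c=snap("wrist","pics/w6.png"); t=snap("top","pics/top6.png")
o=sensors.get_obs(); print(o["tool_pos"],o["tool_rot"],o["qpos"],o["grip_width"])
a=cv2.cvtColor(c["image"],cv2.COLOR_RGB2BGR); b=cv2.cvtColor(t["image"],cv2.COLOR_RGB2BGR)
A=cv2.resize(a[60:260,160:400],None,fx=1.67,fy=1.67,interpolation=cv2.INTER_CUBIC)
B=cv2.resize(b[195:305,95:165],None,fx=3.04,fy=3.04,interpolation=cv2.INTER_CUBIC)
print(A.shape,B.shape)
cv2.imwrite("pics/m6.png",np.hstack([A,B[:334]]))
```

```text
[ 0.44368855 -0.00913438  0.21962345] [1.79992604e+02 5.46966517e-03 2.68151523e+01] [-37.46674555  -9.23807372  32.16578086 112.57261354   5.07772211
  75.32445852 -70.1117293 ] 0.08744242544424904
(334, 401, 3) (334, 213, 3)
```

View pics/m6.png

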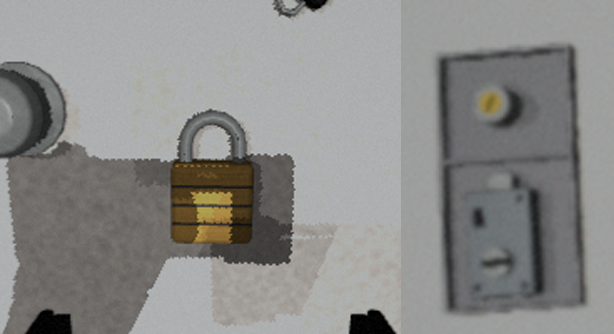

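The padlock body sits at crop (211,204) and is squared to the fingers, and both front-door items sit correctly in the long tray. Next I'll refine the padlock position and get the square tray pose from the top view.

Run:
```python
from h import *
r=meas("pics/w6.png",[(172,165),(252,163),(252,241),(171,242)],.023,[(.026,.026),(.026,-.026),(-.026,-.026),(-.026,.026)],(160,60),1.67)
go(r[1][0],r[1][1],.0125,r[0])
# square tray in top view, wall tops: threshold edge box, restricted
c=load("pics/top0.png"); g=cv2.cvtColor(c["image"],cv2.COLOR_RGB2GRAY)
for fn,pts in(("pics/top0.png",[(387,224),(454,238),(442,307),(372,293)]),):
    P=[px2w(c,u,v,.018)[:2] for u,v in pts]; P=np.array(P); print(P.round(4).tolist(),np.linalg.norm(P-np.roll(P,1,0),axis=1))
    print(fit2([(.094,.094),(.094,-.094),(-.094,-.094),(-.094,.094)],P))
```

```text
sides mm [49.8, 49.5, 50.4, 52.2]
yaw 27.33 pos [ 0.4447 -0.0094] res 2.0
shift [  0.8   0.7 207.1] rot [ 0.0001  0.0001 -0.0089] t 18.0
[[0.6002, -0.2925], [0.5679, -0.472], [0.3896, -0.4362], [0.4232, -0.2532]] [0.18131875 0.1824074  0.18191555 0.18615816]
(np.float64(-11.12541142327254), array([ 0.49523295, -0.36349041]), np.float64(5.373295330121874))
```

Request:
drive_tool --moves '[{"x": 1,"y": 1,"z": 50,"rx": 0,"ry": 0,"rz": 0,"fingers": -1},{"x": 1,"y": 1,"z": 100,"rx": 0,"ry": 0,"rz": 0,"fingers": -1},{"x": 1,"y": 1,"z": 150,"rx": 0,"ry": 0,"rz": 0,"fingers": -1},{"x": 1,"y": 1,"z": 185,"rx": 0,"ry": 0,"rz": 0,"fingers": -1},{"x": 1,"y": 1,"z": 202,"rx": 0,"ry": 0,"rz": 0,"fingers": -1},{"x": 1,"y": 1,"z": 208,"rx": 0,"ry": 0,"rz": 0,"fingers": -1},{"x": 1,"y": 1,"z": 208.5,"rx": 0,"ry": 0,"rz": 0,"fingers": -0.6},{"x": 1,"y": 1,"z": 208.5,"rx": 0,"ry": 0,"rz": 0,"fingers": -0.3},{"x": 1,"y": 1,"z": 208.5,"rx": 0,"ry": 0,"rz": 0,"fingers": 1},{"x": 1,"y": 1,"z": 208.5,"rx": 0,"ry": 0,"rz": 0,"fingers": 1},{"x": 1,"y": 1,"z": 208.5,"rx": 0,"ry": 0,"rz": 0,"fingers": 1},{"x": 1,"y": 1,"z": 208.5,"rx": 0,"ry": 0,"rz": 0,"fingers": 1},{"x": 1,"y": 1,"z": 208.5,"rx": 0,"ry": 0,"rz": 0,"fingers": 1}]' --force 35

```text
time_s: 19.62
tool_pos: [0.4453, -0.0097, 0.0116]
tool_rot: [-180.0, -0.0, 26.7]
force: [-1.1, 0.1, 6.0]
grip_width: 0.0519
grasp_force: 35.0
```

Run:
```python
from h import *
a=np.radians(-11.5);t=np.array([.495,-.364])
f=lambda x,y:t+np.array([np.cos(a)*x-np.sin(a)*y,np.sin(a)*x+np.cos(a)*y])
print(f(-.05,.025),f(.05,-.03))
go(.47,-.2,.15,8); go(*f(-.05,.025),.15,-11.5)
```

```text
[ 0.45098796 -0.32953349] [ 0.5380152  -0.40336614]
shift [ -63.3  181.1 -138.5] rot [-3.000e-04 -6.000e-04  3.262e-01] t 19.62
shift [-138.5  288.3 -138.6] rot [-4.000e-04 -5.000e-04  6.666e-01] t 19.62
```

Request:
drive_tool --moves '[{"x": 0,"y": 0,"z": -20,"rx": 0,"ry": 0,"rz": 0,"fingers": 1},{"x": 0,"y": 0,"z": -60,"rx": 0,"ry": 0,"rz": 0,"fingers": 1},{"x": -10,"y": 25,"z": -100,"rx": 0,"ry": 0,"rz": 0.04,"fingers": 1},{"x": -26,"y": 75,"z": -138,"rx": 0,"ry": 0,"rz": 0.12,"fingers": 1},{"x": -44,"y": 128,"z": -138,"rx": 0,"ry": 0,"rz": 0.22,"fingers": 1},{"x": -63,"y": 181,"z": -138,"rx": 0,"ry": 0,"rz": 0.33,"fingers": 1},{"x": -95,"y": 225,"z": -138,"rx": 0,"ry": 0,"rz": 0.46,"fingers": 1},{"x": -125,"y": 268,"z": -138,"rx": 0,"ry": 0,"rz": 0.59,"fingers": 1},{"x": -138,"y": 288,"z": -138,"rx": 0,"ry": 0,"rz": 0.667,"fingers": 1},{"x": -138,"y": 288,"z": -138,"rx": 0,"ry": 0,"rz": 0.667,"fingers": 1},{"x": -138,"y": 288,"z": -138,"rx": 0,"ry": 0,"rz": 0.667,"fingers": 1},{"x": -138,"y": 288,"z": -138,"rx": 0,"ry": 0,"rz": 0.667,"fingers": 1}]'

```text
time_s: 21.12
tool_pos: [0.4516, -0.3273, 0.1488]
tool_rot: [-179.9, 0.0, -11.4]
force: [-0.1, -0.0, -3.1]
grip_width: 0.0518
grasp_force: 35.0
```

Run:
```python
from h import *
c=snap("wrist","pics/w7.png")
o=sensors.get_obs(); print(o["tool_pos"],o["tool_rot"],o["qpos"],o["grip_width"],o["force"])
```

```text
[ 0.45161038 -0.32753324  0.14894148] [-1.79938114e+02  2.93292950e-03 -1.13680237e+01] [-14.34608222  15.01046868  54.98231921 104.00877912 -13.29874846
  67.82607478 -56.56720567] 0.05191286582302954 [ 0.44023951 -0.61156574 -2.23635983]
```

View pics/w7.png

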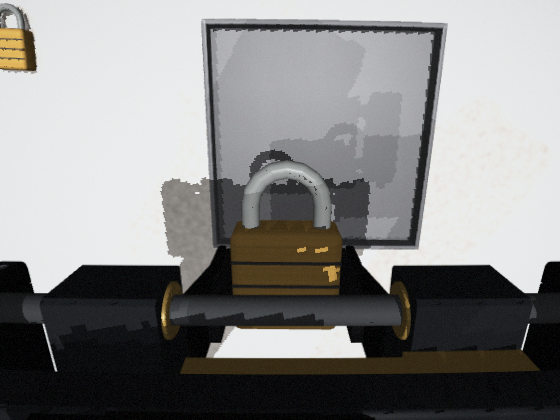

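The square tray's wall-top corners are at about (204,20), (447,24), (418,247) and (215,245). I'll check this against the top-view fit.

Run:
```python
from h import *
c=load("pics/w7.png")
r=meas("pics/w7.png",[(204,20),(447,24),(418,247),(214,245)],.018,[(.094,.094),(.094,-.094),(-.094,-.094),(-.094,.094)])
print([px2w(c,*p,.018).round(4)[:2] for p in[(204,20),(447,24),(418,247),(214,245)]])
print(w2px(c,[.451,-.3295,.004]))
```

```text
sides mm [184.4, 184.9, 184.4, 186.1]
yaw -12.02 pos [ 0.493 -0.365] res 2.3
[array([ 0.6022, -0.2939]), array([ 0.5641, -0.4748]), array([ 0.3837, -0.4366]), array([ 0.4221, -0.2546])]
[288.65675904 195.2711252 ]
```

Both fits agree: tray at (0.493, -0.365), yaw -12°. Lowering the padlock.

Request:
drive_tool --moves '[{"x": 0,"y": 2,"z": 40,"rx": 0,"ry": 0,"rz": 0,"fingers": 1},{"x": 0,"y": 2,"z": 80,"rx": 0,"ry": 0,"rz": 0,"fingers": 1},{"x": 0,"y": 2,"z": 108,"rx": 0,"ry": 0,"rz": 0,"fingers": 1},{"x": 0,"y": 2,"z": 122,"rx": 0,"ry": 0,"rz": 0,"fingers": 1},{"x": 0,"y": 2,"z": 128,"rx": 0,"ry": 0,"rz": 0,"fingers": 1},{"x": 0,"y": 2,"z": 131,"rx": 0,"ry": 0,"rz": 0,"fingers": 1},{"x": 0,"y": 2,"z": 132,"rx": 0,"ry": 0,"rz": 0,"fingers": 1},{"x": 0,"y": 2,"z": 132,"rx": 0,"ry": 0,"rz": 0,"fingers": 1},{"x": 0,"y": 2,"z": 132,"rx": 0,"ry": 0,"rz": 0,"fingers": 1}]'

```text
time_s: 22.3
tool_pos: [0.4509, -0.3312, 0.0176]
tool_rot: [180.0, -0.0, -11.5]
force: [0.3, 0.7, -1.7]
grip_width: 0.0518
grasp_force: 35.0
```

Request:
drive_tool --moves '[{"x": 0,"y": 0,"z": 0.7,"rx": 0,"ry": 0,"rz": 0,"fingers": 1},{"x": 0,"y": 0,"z": 1.3,"rx": 0,"ry": 0,"rz": 0,"fingers": 1},{"x": 0,"y": 0,"z": 1.8,"rx": 0,"ry": 0,"rz": 0,"fingers": 1},{"x": 0,"y": 0,"z": 1.8,"rx": 0,"ry": 0,"rz": 0,"fingers": 1},{"x": 0,"y": 0,"z": 1.8,"rx": 0,"ry": 0,"rz": 0,"fingers": 1}]'

```text
time_s: 22.92
tool_pos: [0.4506, -0.331, 0.0156]
tool_rot: [-180.0, 0.0, -11.5]
force: [-1.3, 1.9, 2.8]
grip_width: 0.0513
grasp_force: 35.0
```

Request:
drive_tool --moves '[{"x": 0,"y": 0,"z": 0,"rx": 0,"ry": 0,"rz": 0,"fingers": -0.25},{"x": 0,"y": 0,"z": 0,"rx": 0,"ry": 0,"rz": 0,"fingers": -0.4},{"x": 0,"y": 0,"z": 0,"rx": 0,"ry": 0,"rz": 0,"fingers": -0.5},{"x": 0,"y": 0,"z": 0,"rx": 0,"ry": 0,"rz": 0,"fingers": -0.5},{"x": 0,"y": 0,"z": 0,"rx": 0,"ry": 0,"rz": 0,"fingers": -0.5}]'

```text
time_s: 23.55
tool_pos: [0.4506, -0.3311, 0.0153]
tool_rot: [180.0, -0.0, -11.5]
force: [-0.2, -0.7, 0.4]
grip_width: 0.065
grasp_force: 0.0
```

Run:
```python
from h import *
o=sensors.get_obs(); print(o["tool_pos"],o["qpos"],o["grip_width"],o["force"])
go(.6084,.0016,.20,-4)
```

```text
[ 0.45062627 -0.33108159  0.01531808] [ -7.38450316  26.02079878  48.98802955 110.13216547 -23.96802658
  54.57594091 -48.5228193 ] 0.06500576149799099 [-0.16108505 -0.7323941   0.42802586]
shift [  88.1 -357.5 -184.7] rot [ 0.     -0.     -0.1314] t 23.55
```

Request:
drive_tool --moves '[{"x": 0,"y": 0,"z": -40,"rx": 0,"ry": 0,"rz": 0,"fingers": -0.5},{"x": 0,"y": 0,"z": -95,"rx": 0,"ry": 0,"rz": 0,"fingers": -0.5},{"x": 10,"y": -40,"z": -140,"rx": 0,"ry": 0,"rz": 0,"fingers": -1},{"x": 22,"y": -90,"z": -175,"rx": 0,"ry": 0,"rz": -0.03,"fingers": -1},{"x": 35,"y": -145,"z": -185,"rx": 0,"ry": 0,"rz": -0.05,"fingers": -1},{"x": 48,"y": -200,"z": -185,"rx": 0,"ry": 0,"rz": -0.08,"fingers": -1},{"x": 62,"y": -255,"z": -185,"rx": 0,"ry": 0,"rz": -0.1,"fingers": -1},{"x": 76,"y": -310,"z": -185,"rx": 0,"ry": 0,"rz": -0.13,"fingers": -1},{"x": 88,"y": -357,"z": -185,"rx": 0,"ry": 0,"rz": -0.131,"fingers": -1},{"x": 88,"y": -357,"z": -185,"rx": 0,"ry": 0,"rz": -0.131,"fingers": -1},{"x": 88,"y": -357,"z": -185,"rx": 0,"ry": 0,"rz": -0.131,"fingers": -1},{"x": 88,"y": -357,"z": -185,"rx": 0,"ry": 0,"rz": -0.131,"fingers": -1}]'

```text
time_s: 25.05
tool_pos: [0.6078, -0.0008, 0.2006]
tool_rot: [180.0, -0.0, -4.2]
force: [-0.1, -0.7, 0.7]
grip_width: 0.0873
grasp_force: 0.0
```

Run:
```python
from h import *
c=snap("wrist","pics/w8.png"); t=snap("top","pics/top8.png")
o=sensors.get_obs(); print(o["tool_pos"],o["tool_rot"],o["qpos"],o["grip_width"])
a=cv2.cvtColor(c["image"],cv2.COLOR_RGB2BGR); b=cv2.cvtColor(t["image"],cv2.COLOR_RGB2BGR)
A=cv2.resize(a[110:270,190:380],None,fx=2.5,fy=2.5,interpolation=cv2.INTER_CUBIC)
B=cv2.resize(b[215:315,365:460],(380,400),interpolation=cv2.INTER_CUBIC)
cv2.imwrite("pics/m8.png",np.hstack([cv2.convertScaleAbs(A,alpha=1.5),B[:,:320]])[:, :795])
print(w2px(c,[.6084,.0016,.016]))
```

```text
[ 6.07865369e-01 -4.12834468e-04  2.00635980e-01] [-1.79983505e+02 -1.93342158e-02 -4.16413042e+00] [-39.70698593  17.58080219  45.50267004  93.27744198 -12.93250013
  74.56406437 -86.24543801] 0.08709878319852771
[283.52593804 184.56152303]
```

View pics/m8.png

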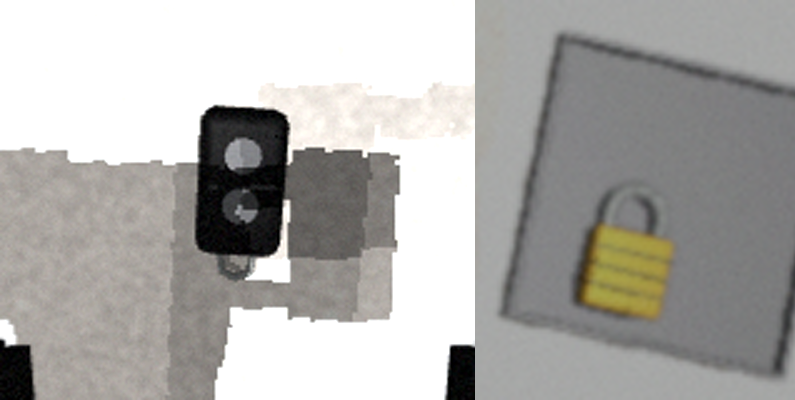

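The padlock lies flat in the tray. The fob corners in the crop are at (202,107), (288,111), (280,256) and (196,250).

Run:
```python
from h import *
r=meas("pics/w8.png",[(202,107),(288,111),(280,256),(196,250)],.012,[(.031,.018),(.031,-.018),(-.031,-.018),(-.031,.018)],(190,110),2.5)
go(r[1][0],r[1][1],.0105,r[0])
```

```text
sides mm [60.4, 34.6, 61.4, 35.6]
yaw -6.99 pos [ 0.6087 -0.0016] res 1.0
shift [  0.9   1.1 190.1] rot [-0.0003 -0.0003  0.0493] t 25.15
```

Request:
drive_tool --moves '[{"x": 1,"y": 1,"z": 50,"rx": 0,"ry": 0,"rz": 0.05,"fingers": -1},{"x": 1,"y": 1,"z": 100,"rx": 0,"ry": 0,"rz": 0.05,"fingers": -1},{"x": 1,"y": 1,"z": 145,"rx": 0,"ry": 0,"rz": 0.05,"fingers": -1},{"x": 1,"y": 1,"z": 172,"rx": 0,"ry": 0,"rz": 0.05,"fingers": -0.7},{"x": 1,"y": 1,"z": 184,"rx": 0,"ry": 0,"rz": 0.05,"fingers": -0.4},{"x": 1,"y": 1,"z": 189,"rx": 0,"ry": 0,"rz": 0.05,"fingers": -0.4},{"x": 1,"y": 1,"z": 190.5,"rx": 0,"ry": 0,"rz": 0.05,"fingers": -0.2},{"x": 1,"y": 1,"z": 190.5,"rx": 0,"ry": 0,"rz": 0.05,"fingers": 0},{"x": 1,"y": 1,"z": 190.5,"rx": 0,"ry": 0,"rz": 0.05,"fingers": 1},{"x": 1,"y": 1,"z": 190.5,"rx": 0,"ry": 0,"rz": 0.05,"fingers": 1},{"x": 1,"y": 1,"z": 190.5,"rx": 0,"ry": 0,"rz": 0.05,"fingers": 1},{"x": 1,"y": 1,"z": 190.5,"rx": 0,"ry": 0,"rz": 0.05,"fingers": 1}]' --force 15

```text
time_s: 26.65
tool_pos: [0.6095, 0.0002, 0.0105]
tool_rot: [-180.0, -0.0, -6.9]
force: [-0.4, 0.3, 5.2]
grip_width: 0.0361
grasp_force: 15.0
```

Run:
```python
from h import *
a=np.radians(-12);t=np.array([.493,-.3645])
f=lambda x,y:t+np.array([np.cos(a)*x-np.sin(a)*y,np.sin(a)*x+np.cos(a)*y])
F=f(.05,-.03);print(F); go(*F,.13,-12)
```

```text
[ 0.53567003 -0.40424001]
shift [ -24.8  410.3 -119.7] rot [-0.0004 -0.0008  0.0893] t 26.65
```

Request:
drive_tool --moves '[{"x": 0,"y": 0,"z": -20,"rx": 0,"ry": 0,"rz": 0,"fingers": 1},{"x": 0,"y": 0,"z": -60,"rx": 0,"ry": 0,"rz": 0,"fingers": 1},{"x": -1,"y": 20,"z": -105,"rx": 0,"ry": 0,"rz": 0,"fingers": 1},{"x": -4,"y": 70,"z": -120,"rx": 0,"ry": 0,"rz": 0,"fingers": 1},{"x": -8,"y": 125,"z": -120,"rx": 0,"ry": 0,"rz": 0.02,"fingers": 1},{"x": -11,"y": 180,"z": -120,"rx": 0,"ry": 0,"rz": 0.03,"fingers": 1},{"x": -14,"y": 235,"z": -120,"rx": 0,"ry": 0,"rz": 0.05,"fingers": 1},{"x": -18,"y": 290,"z": -120,"rx": 0,"ry": 0,"rz": 0.06,"fingers": 1},{"x": -21,"y": 345,"z": -120,"rx": 0,"ry": 0,"rz": 0.08,"fingers": 1},{"x": -24,"y": 395,"z": -120,"rx": 0,"ry": 0,"rz": 0.09,"fingers": 1},{"x": -25,"y": 410,"z": -120,"rx": 0,"ry": 0,"rz": 0.09,"fingers": 1},{"x": -25,"y": 410,"z": -120,"rx": 0,"ry": 0,"rz": 0.09,"fingers": 1},{"x": -25,"y": 410,"z": -120,"rx": 0,"ry": 0,"rz": 0.09,"fingers": 1}]'

```text
time_s: 28.28
tool_pos: [0.5365, -0.4015, 0.1298]
tool_rot: [-179.9, -0.0, -11.9]
force: [0.0, 0.1, -0.0]
grip_width: 0.0358
grasp_force: 15.0
```

Run:
```python
from h import *
o=sensors.get_obs(); print(o["tool_pos"],o["tool_rot"],o["qpos"],o["grip_width"],o["force"])
go(.5357,-.4042,.0145,-12)
```

```text
[ 0.53648773 -0.40151988  0.12978922] [-1.79886985e+02 -1.03299200e-02 -1.18800588e+01] [ -0.71661051  31.2135056   48.82779221  88.46649618 -24.39548566
  71.51340264 -50.03219972] 0.03578792767077201 [ 0.02451544  0.05468101 -0.00091208]
shift [ -0.2   3.  115.3] rot [-0.002  -0.0002  0.0021] t 28.27
```

Request:
drive_tool --moves '[{"x": 0,"y": 2,"z": 40,"rx": 0,"ry": 0,"rz": 0,"fingers": 1},{"x": 0,"y": 2,"z": 75,"rx": 0,"ry": 0,"rz": 0,"fingers": 1},{"x": 0,"y": 2,"z": 98,"rx": 0,"ry": 0,"rz": 0,"fingers": 1},{"x": 0,"y": 2,"z": 108,"rx": 0,"ry": 0,"rz": 0,"fingers": 1},{"x": 0,"y": 2,"z": 112,"rx": 0,"ry": 0,"rz": 0,"fingers": 1},{"x": 0,"y": 2,"z": 114,"rx": 0,"ry": 0,"rz": 0,"fingers": 1},{"x": 0,"y": 2,"z": 114,"rx": 0,"ry": 0,"rz": 0,"fingers": 1},{"x": 0,"y": 2,"z": 114,"rx": 0,"ry": 0,"rz": 0,"fingers": 1}]'

```text
time_s: 29.28
tool_pos: [0.535, -0.4063, 0.0166]
tool_rot: [180.0, -0.1, -12.0]
force: [0.5, 0.3, -0.1]
grip_width: 0.0357
grasp_force: 15.0
```

Request:
drive_tool --moves '[{"x": 0,"y": 0,"z": 0.7,"rx": 0,"ry": 0,"rz": 0,"fingers": 1},{"x": 0,"y": 0,"z": 1.4,"rx": 0,"ry": 0,"rz": 0,"fingers": 1},{"x": 0,"y": 0,"z": 1.8,"rx": 0,"ry": 0,"rz": 0,"fingers": 1},{"x": 0,"y": 0,"z": 1.8,"rx": 0,"ry": 0,"rz": 0,"fingers": 1},{"x": 0,"y": 0,"z": 1.8,"rx": 0,"ry": 0,"rz": 0,"fingers": 0.1},{"x": 0,"y": 0,"z": 1.8,"rx": 0,"ry": 0,"rz": 0,"fingers": 0},{"x": 0,"y": 0,"z": 1.8,"rx": 0,"ry": 0,"rz": 0,"fingers": -0.15},{"x": 0,"y": 0,"z": 1.8,"rx": 0,"ry": 0,"rz": 0,"fingers": -0.15},{"x": 0,"y": 0,"z": 1.8,"rx": 0,"ry": 0,"rz": 0,"fingers": -0.15}]'

```text
time_s: 30.4
tool_pos: [0.5347, -0.4059, 0.014]
tool_rot: [-180.0, 0.0, -12.0]
force: [0.2, 0.3, 0.1]
grip_width: 0.0497
grasp_force: 0.0
```

Request:
drive_tool --moves '[{"x": 0,"y": 0,"z": -30,"rx": 0,"ry": 0,"rz": 0,"fingers": -0.15},{"x": 0,"y": 0,"z": -80,"rx": 0,"ry": 0,"rz": 0,"fingers": -0.15},{"x": 0,"y": 0,"z": -130,"rx": 0,"ry": 0,"rz": 0,"fingers": -0.15},{"x": -10,"y": -50,"z": -180,"rx": 0,"ry": 0,"rz": 0,"fingers": -0.15},{"x": -20,"y": -100,"z": -200,"rx": 0,"ry": 0,"rz": 0,"fingers": -0.15},{"x": -20,"y": -150,"z": -200,"rx": 0,"ry": 0,"rz": 0,"fingers": -0.15},{"x": -20,"y": -200,"z": -200,"rx": 0,"ry": 0,"rz": 0,"fingers": -0.15},{"x": -20,"y": -250,"z": -200,"rx": 0,"ry": 0,"rz": 0,"fingers": -0.15},{"x": -20,"y": -250,"z": -200,"rx": 0,"ry": 0,"rz": 0,"fingers": -0.15},{"x": -20,"y": -250,"z": -200,"rx": 0,"ry": 0,"rz": 0,"fingers": -0.15}]'

```text
time_s: 31.65
tool_pos: [0.5671, -0.1578, 0.2142]
tool_rot: [180.0, -0.0, -12.0]
force: [-0.0, -0.6, 0.8]
grip_width: 0.0498
grasp_force: 0.0
```

Run:
```python
from h import *
t=snap("top","pics/top9.png"); s=snap("scene","pics/scene9.png")
b=[cv2.cvtColor(x["image"],cv2.COLOR_RGB2BGR) for x in(t,s)]
A=np.hstack([cv2.resize(b[0][140:320,100:460],(780,390),interpolation=cv2.INTER_CUBIC)])
B=np.hstack([cv2.resize(b[1][80:165,160:270],(260,200),interpolation=cv2.INTER_CUBIC),cv2.resize(b[1][80:320,160:510],(290,200)),cv2.resize(b[1][260:395,385:515],(230,200),interpolation=cv2.INTER_CUBIC)])
cv2.imwrite("pics/m9.png",np.vstack([A,B]));
```

```text
(no output)
```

View pics/m9.png

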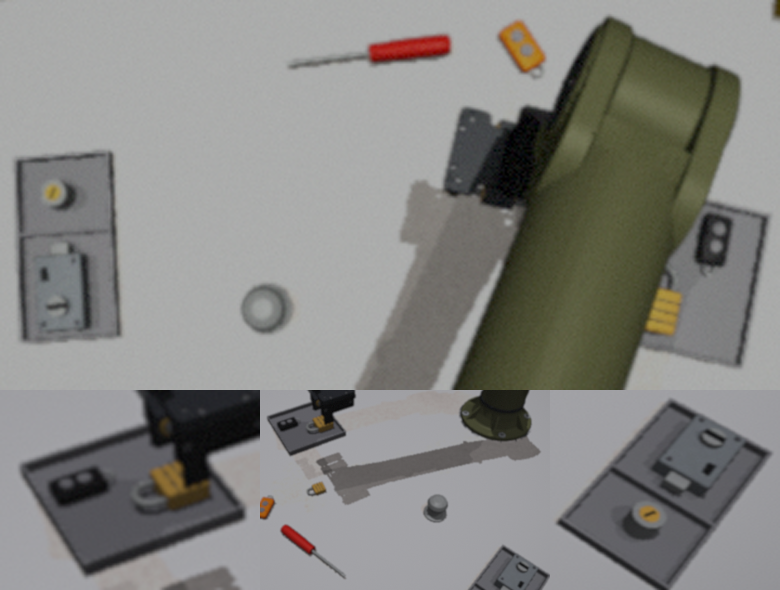

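The picture shows every part in its place. The latch is knob up and the cylinder stands upright. The padlock and fob lie flat and apart. The unwanted items have not moved, and the robot is clear.

```bash
python3 -c "
from cell import workorder
print(workorder.sign_off())"
```

```text
the job is handed in; nothing more can be done
None
```

Both kits are made up and handed in after about 32 s of robot time: the night latch and lock cylinder are in the long tray, the large padlock and black fob are flat and apart in the square tray, and the small padlock, door knob and screwdriver were left alone.

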